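# Stand the toppled test-tube rack up and park it at the bench stop

### The job

The empty test-tube rack has fallen on its back. Without gripping or lifting it, push it with the fingers so that it tips back up onto its base, then push it along the bench until its long side sits flush against the low metal stop rail, inside the rail's ends. Leave the glassware where it is.

Things in the scene. Friction and masses are not known exactly. Their poses are not given: they have to be found in the camera images.
- rack: Wooden test-tube rack, empty, 0.25 to 0.46 kg; standing it is 80 mm deep (x), 220 long (y), 85 high (z). Base board 28 mm thick, closed ends, top board 8 mm thick with two rows of six 17.5 mm holes (x = -20 and 20 mm). Origin: centre of the underside; z points to the top. At the start x points straight up and z level, roughly at the robot: top board near, underside far, origin 40 mm up.
- rack_heel (a point): Middle of the rack's lower rear long edge (rack x -40 mm, z 0), on the bench all along. Pushed away from the robot high on the top board (60 to 78 mm above the bench) the rack tips up over this edge, perhaps slipping a few cm; past about 35 degrees it drops onto its base by itself.
- rack_toe (a point): Middle of the rack's lower front long edge (rack x +40 mm, z 0): 80 mm above the bench at the start, on the bench when the rack stands. This edge meets the rail. Push the standing rack low, with the fingertips at its base board (under 28 mm up): pushed at the top board it may topple forwards.
- rail: Aluminium stop rail fixed to the bench beyond the rack: upright face 360 mm long, 25 mm high, 12 mm thick. Origin: middle of the foot of the face that looks to the rack; x points away from the rack (normal to that face), y along the rail, z up. The rack starts with its underside 120 to 160 mm short of that face, turned by up to 0.2 rad to it.
- beaker: Glass beaker, 68 mm across, 90 mm high, loose on the bench beyond the rail. Origin: centre of its underside.
- bottle: Brown glass bottle with black cap, 60 mm across, 130 mm high, loose on the bench beside the rack. Origin: centre of its underside.
- flask: Conical flask of green glass, 82 mm across, 110 mm high, loose on the bench beside the rack. Origin: centre of its underside.

How it is judged:
On the way, in this order (a step that is already met when the one before it is completed fails the run):
1. the rack stands upright on its base (angle between rack's own z axis and vertical below 0.08 rad and height (world z) of rack below 0.006 m), for 0.2 s.
2. its long side is flush against the rail (x of rack_toe in the frame of rail above -0.006 m and angle between the x axis of rack and the x axis of rail, either way round below 0.05 rad), for 0.2 s.
At the end, for the whole second after the job is handed in: The rack stands still and upright on the bench (within 0.05 rad), its front lower edge within 6 mm of the rail's face and parallel to it within 0.05 rad, the rack inside the rail's ends (its middle within 75 mm of the rail's middle) (all of step 2 and angle between rack's own z axis and vertical below 0.05 rad and height (world z) of rack below 0.005 m and x of rack_toe in the frame of rail below 0.004 m and y of rack_toe in the frame of rail between -0.075 and 0.075 m and linear speed of rack below 0.01 m/s); the robot touches nothing.
It fails at once if the rack is lifted off the bench (both long lower edges more than 15 mm up) (height (world z) of each of rack_heel, rack_toe above 0.015 m).
It fails at once if the beaker, bottle or flask is shifted by more than 15 mm or tipped (distance of any of beaker, bottle, flask from where it was at the start of the episode above 0.015 m or angle between any of beaker, bottle, flask's own z axis and vertical above 0.3 rad).
It also fails if it takes over 48 s, if anything falls off the work surface, if the arm or the gripper's body presses on something with over 40 N, if the wrist force passes 120 N, or if a joint passes its speed limit or range.

### The arm

A 7-joint arm with a two-finger parallel gripper is mounted at the origin on the work surface. World frame = base frame: x ahead of the robot, y to its left, z up, the work surface at z = 0. Lengths are in m, angles in rad, forces in N, time in s.
With the tool pointing down it reaches from about 0.425 to 0.925 m from the base axis. Payload 6.8 kg.
Tool frame: the origin (TCP) lies between the finger pads; the fingertips stand arm.nose_length ahead of it and the grasp point (between the pads) lies 6 mm ahead of it (arm.nose_length is the distance from the TCP to the fingertips, in m); z points along the fingers, y is the direction in which the jaws open and shut (so a half turn about z gives the same grasp; the last joint's range is limited). The gripper opens to 85 mm and grips with 20 to 120 N. Pads are 22 mm wide; open, the fingers measure 114 mm over their backs; the gripper's body (76 mm by 85 mm) begins 54 mm behind the grasp point. The pads swing forward as they close: fully open they stand 13 mm farther back than shut.
Start: joints at [-1.287, 0.477, 0.022, 1.555, -0.011, 1.109, -0.083], TCP at [0.258, 0.624, 0.256] pointing down, gripper open.
Joint ranges: [-2.96, 2.96], [-0.34, 2.1], [-1.41, 1.46], [0.24, 2.44], [-1.37, 4.51], [0.17, 1.92], [-2.96, 2.96]. Speed limits (rad/s): [2.39, 2.39, 3.14, 3.14, 3.14, 3.14, 3.14].

### API

Orientations are given as a rotation vector (axis times angle).
In Python, from station import readout, viewer, arm gives the robot as it stands.
- The arm moves only by the tool carry_out, never from a script. Its argument "targets" is a list of rows, each a list of 5 numbers: the closure, from 0 (fully open) to 1 (shut), then the shift along the world's x, y, z in mm, then the turn about the world's z in degrees. In form: [[hand, tx, ty, tz, turn], ...]. A call has 1 to 12 rows; each row is the pose to reach, as a shift and turn from the pose measured when the call began; what a row does not reach only later rows make up. A row lasts 1/8 s, in which the tool goes at most 62.5 mm and 10.7 degrees, less where a joint would pass 70% of its speed; a pose out of reach is approached as far as the arm can. A call with a gripper value outside its range is refused whole. The fingers move at their own pace and stop on an object; "newtons" is the grip in N (left out, the last holds). Time passes only in rows, so rows that repeat a pose let the fingers close. It gives the time, the measured TCP pose, the force and the opening at its end, in the units of the state.
- readout.observe(): the state, without advancing time (a new reading comes with each control period).
- viewer.camera(name): name is "scene" or "top"; returns (picture, depth): 400x640x3 uint8, red, green, blue; 400x640 float32, m along the optical axis (not along the pixel's ray), 0 where there is no reading.
- viewer.camera_model(name): a dict with "fovy" (degrees; the focal length in pixels is half the picture's height over the tangent of half this angle, whatever the lens; pixels are square), "cx", "cy" (the principal point, pixels), "cam_to_world" (4x4, takes a point from camera to world coordinates). Camera axes: x right, y up, looking along -z (the intrinsics and any distortion apply to the point x, -y, -z); pixel columns grow to the right and rows downward; lengths in m; the calibration is good to about 2 mm. A picture is of the moment at which its call begins. camera_model takes no time and is no camera call.
- arm.hand_in(): hands the job in, once; it reports no verdict.
Trained networks look in the newest picture that a camera, given by its name, has taken for a name from the list of things; names that differ only in an ending like _2 or _b are one class to them, and where a whole thing is asked for, a point or a joint stands for the part that bears it (a point fixed in the world has none). Each returns a list of dicts, best first, with "p" (0 to 1); they miss things now and then, are a little off and sometimes report something else, mostly with a low value. They report only what shows in the picture. A call takes as long as a camera call.
- viewer.regions_of(target, camera): "pixels" (400x640 bool, what is visible of it) and "bbox" ([left, top, right, bottom] in pixels, round what is visible of it).
- viewer.tip_of(target, camera): "xy" ([column, row] in pixels: a listed point, or the origin of a listed thing).
The state is a dict: "t": time; "qpos": joint angles; "joint_vel": joint speeds; "joint_torque": joint torques, N m; "eef_pos": TCP position; "ee_rot": TCP orientation; "ft_force": force on the tool from outside, world axes, zero at the start; "wrist_torque": the same for the moment, N m; "finger_gap": finger opening in m.
Only numpy, scipy, OpenCV 4.12 (cv2) and the standard library are available. Lean on these libraries where they do the work, as an engineer would, in place of code of your own. Each camera call takes 0.05 s, during which the arm holds its last target. There are 200 camera calls.

## Working session

There is one attempt and no reset: what is moved stays moved. The work goes in short steps, Python scripts to look and compute and a tool call to move; the robot and the scene stay as the last step left them, time stands still between calls to the robot, and variables do not carry over. Pictures are saved under pics/ and viewed, about 8 in all and at most 12, crops included, and the job is handed in when it is done.

Besides the shell and the picture viewer there is one more tool, called after "Call:" in YAML: its name, and indented under it one key for each argument. carry_out: Moves the arm, as the interface text tells. Its arguments: {"type":"object","properties":{"targets":{"type":"array"},"newtons":{"type":"number"}},"required":["targets"]}

```bash
mkdir -p pics; ls
cat > h.py <<'E'
import numpy as np, cv2
from station import readout, viewer, arm
def look(n,save=None):
    p,d=viewer.camera(n)
    if save: cv2.imwrite('pics/'+save,p[:,:,::-1])
    return p,d
def cloud(n,d):
    m=viewer.camera_model(n); f=200/np.tan(np.radians(m['fovy'])/2)
    v,u=np.mgrid[0:400,0:640]
    X=np.stack([(u-m['cx'])/f*d,-(v-m['cy'])/f*d,-d,np.ones_like(d)],-1)
    P=(X@np.array(m['cam_to_world']).T)[...,:3]; P[d<=0]=np.nan
    return P
E
python3 - <<'E'
from h import *
print(viewer.camera_model('scene'),viewer.camera_model('top'),arm.nose_length)
for n in ('top','scene'):
    p,d=look(n,n+'0.png'); P=cloud(n,d)
    for t in ('rack','rail','beaker','bottle','flask'):
        r=viewer.regions_of(t,n)
        for q in r[:2]:
            X=P[q['pixels']]; X=X[~np.isnan(X[:,0])]
            print(n,t,round(q['p'],2),q['bbox'],np.percentile(X,[3,50,97],axis=0).round(3).tolist())
s=readout.observe();print(s['t'],s['eef_pos'],s['ee_rot'],s['finger_gap'])
E
```

```text
pics
{'fovy': 54.55762353222572, 'cx': 318.0424436444521, 'cy': 203.3006662596557, 'cam_to_world': array([[ 0.51468555, -0.72919407,  0.45097094,  1.10785863],
       [ 0.85736344,  0.44089906, -0.26558605, -0.24580299],
       [-0.00516889,  0.5233393 ,  0.85210871,  0.93944887],
       [ 0.        ,  0.        ,  0.        ,  1.        ]])} {'fovy': 49.39680342528605, 'cx': 314.46326834526485, 'cy': 199.96630072264477, 'cam_to_world': array([[ 0.02501333,  0.99521992, -0.09440146,  0.54331863],
       [-0.99967743,  0.02531708,  0.00202116,  0.0275842 ],
       [ 0.00440147,  0.09432046,  0.99553216,  1.24148443],
       [ 0.        ,  0.        ,  0.        ,  1.        ]])} 0.025
top rack 0.42 [253.3, 213.4, 339.9, 265.6] [[0.488, -0.032, -0.0], [0.554, 0.073, 0.08], [0.605, 0.179, 0.085]]
top rail 0.66 [256.2, 145.6, 373.7, 201.0] [[0.667, -0.128, 0.002], [0.724, 0.017, 0.025], [0.791, 0.181, 0.031]]
top beaker 0.74 [305.2, 139.3, 332.6, 167.9] [[0.75, -0.008, 0.002], [0.792, 0.021, 0.035], [0.811, 0.051, 0.093]]
top bottle 0.57 [205.5, 170.5, 234.3, 189.9] [[0.675, 0.257, 0.018
[... 276 characters left out ...]
2]]
scene rail 0.66 [235.8, 170.9, 265.1, 207.7] [[0.484, -0.142, 0.007], [0.509, -0.112, 0.045], [0.531, -0.078, 0.111]]
scene rail 0.61 [268.5, 222.8, 402.3, 248.7] [[0.67, -0.128, -0.001], [0.719, -0.005, 0.022], [0.797, 0.188, 0.027]]
scene beaker 0.79 [332.3, 228.0, 358.6, 264.4] [[0.75, -0.008, 0.003], [0.773, 0.027, 0.054], [0.812, 0.052, 0.091]]
scene bottle 0.67 [399.4, 157.7, 421.2, 192.8] [[0.687, 0.259, 0.014], [0.715, 0.275, 0.083], [0.733, 0.301, 0.131]]
scene flask 0.58 [235.6, 170.7, 266.4, 211.7] [[0.482, -0.144, 0.005], [0.509, -0.113, 0.044], [0.532, -0.079, 0.111]]
0.6 [0.2577597  0.62389452 0.25633545] [-6.11550285e-01 -3.08147043e+00 -1.48161830e-04] 0.08550908686819118
```

```bash
cat >> h.py <<'E'
def rect(X):
    (c,s,a)=cv2.minAreaRect(X[:,:2].astype(np.float32)*1000); b=cv2.boxPoints((c,s,a)); e=b[1]-b[0],b[2]-b[1]
    l=max(e,key=np.linalg.norm); an=np.degrees(np.arctan2(l[1],l[0]))%180
    return np.round(c,1),np.round(s,1),round(an,2),b.round(0).tolist()
def pts(P,lo,hi,x,y):
    m=(P[...,2]>lo)&(P[...,2]<hi)&(P[...,0]>x[0])&(P[...,0]<x[1])&(P[...,1]>y[0])&(P[...,1]<y[1]); return P[m]
E
python3 - <<'E'
from h import *
out=[]
for n,c in (('top',(120,300,180,400)),('scene',(120,300,200,440))):
    p,d=look(n); P=cloud(n,d)
    print(n,'rack',rect(pts(P,.065,.095,(.46,.64),(-.06,.22))),'rail',rect(pts(P,.018,.033,(.64,.82),(-.2,.21))))
    X=pts(P,.018,.033,(.64,.82),(-.2,.21)); print(np.percentile(X[:,2],[5,50,95]))
    out.append(cv2.resize(p[c[0]:c[1],c[2]:c[3],::-1],(660 if n=='top' else 720,540),interpolation=cv2.INTER_CUBIC))
cv2.imwrite('pics/a.png',cv2.resize(np.hstack(out),(800,313)))
cv2.imwrite('pics/top1.png',out[0])
E
```

```text
top rack (array([547.2,  72.6]), array([220.3,  85.1]), np.float32(74.17), [[476.0, -22.0], [558.0, -45.0], [618.0, 167.0], [536.0, 190.0]]) rail (array([763.1,  16.4]), array([359. ,  82.1]), np.float32(68.17), [[658.0, -135.0], [734.0, -166.0], [868.0, 168.0], [792.0, 198.0]])
[0.02055401 0.02609987 0.03042136]
scene rack (array([547. ,  74.6]), array([221.3,  90.3]), np.float32(73.66), [[473.0, -19.0], [559.0, -44.0], [621.0, 168.0], [535.0, 193.0]]) rail (array([763.3,  16.9]), array([359.4,  86. ]), np.float32(68.34), [[657.0, -134.0], [737.0, -166.0], [870.0, 168.0], [790.0, 200.0]])
[0.01934372 0.02432107 0.02843026]
```

View pics/a.png

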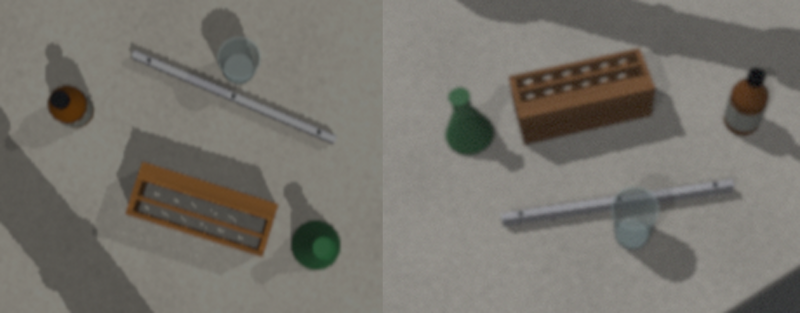

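Call:
carry_out:
  targets:
    - [0,20,-50,0,1]
    - [0,40,-100,0,2]
    - [0,60,-150,0,3]
    - [0,80,-205,0,4]
    - [0,100,-255,0,5]
    - [0,120,-305,0,6]
    - [0,140,-355,-20,6.5]
    - [0,160,-405,-50,6.5]
    - [0,180,-460,-80,6.5]
    - [0,200,-505,-110,6.5]
    - [0,205,-527,-125,6.5]
    - [0,205,-527,-125,6.5]

```text
t: 2.2
eef_pos: [0.4624, 0.0948, 0.1305]
ee_rot: [-0.442, -3.109, 0.003]
ft_force: [-0.4, 0.3, -0.1]
finger_gap: 0.0857
```

Run:
```python
from h import *
p,d=look('scene'); P=cloud('scene',d)
cv2.imwrite('pics/b.png',cv2.resize(p[60:260,180:440,::-1],(780,600),interpolation=cv2.INTER_CUBIC))
s=readout.observe(); e=s['eef_pos']; print(s['t'],e,s['ee_rot'],arm.nose_length)
# gripper points profile by height, in tool axes (u=push dir, v=long axis)
u=np.array([.961,-.276]);v=np.array([.276,.961])
for n in ('scene','top'):
    if n=='top': p,d=look('top');P=cloud('top',d)
    for z in np.arange(.085,.3,.008):
        X=pts(P,z,z+.008,(e[0]-.1,e[0]+.1),(e[1]-.12,e[1]+.12))[:,:2]-e[:2]
        if len(X)>3: print(n,round(z,3),len(X),'u',np.round([(X@u).min(),(X@u).max()],3),'v',np.round([(X@v).min(),(X@v).max()],3))
```

```text
2.25 [0.46275555 0.09658161 0.1312806 ] [-4.38293626e-01 -3.11033396e+00  2.41777180e-04] 0.025
scene 0.117 8 u [-0.006  0.012] v [-0.05   0.047]
scene 0.125 20 u [-0.006  0.013] v [-0.055  0.054]
scene 0.133 28 u [-0.004  0.013] v [-0.057  0.053]
scene 0.141 24 u [-0.005  0.013] v [-0.057  0.054]
scene 0.149 16 u [0.004 0.015] v [-0.055  0.05 ]
scene 0.157 21 u [0.005 0.014] v [-0.066  0.061]
scene 0.165 100 u [-0.013  0.015] v [-0.075  0.071]
scene 0.173 87 u [-0.012  0.019] v [-0.074  0.071]
scene 0.181 117 u [-0.017  0.019] v [-0.073  0.071]
scene 0.189 70 u [-0.002  0.02 ] v [-0.072  0.07 ]
scene 0.197 82 u [-0.004  0.022] v [-0.071  0.068]
scene 0.205 122 u [-0.005  0.022] v [-0.07   0.068]
scene 0.213 126 u [-0.008  0.02 ] v [-0.069  0.067]
scene 0.221 81 u [-0.011  0.015] v [-0.068  0.065]
scene 0.229 17 u [0.001 0.038] v [-0.038  0.036]
scene 0.237 62 u [0.003 0.039] v [-0.038  0.036]
scene 0.245 73 u [-0.004  0.039] v [-0.038  0.035]
scene 0.253 73 u [-0.002  0.04 ] v [-0.038  0.036]
scene 0.261 74 u [0.    0.039] v [-0.038  0.036]
scene 0.269 75 u [0.002 0.039] v [-0.038  0.035]
scene 0.277 134 u [-0.003  0.04 ] v [-0.038  0.033]
scene 0.285 9 u [0.029 0.032] v [-0.018  0.008]
scene 0.293 69 u [-0.002  0.042] v [-0.04   0.033]
top 0.085 28 u [0.046 0.124] v [-0.103  0.107]
top 0.165 16 u [-0.01   0.015] v [-0.074  0.054]
top 0.173 17 u [-0.009  0.014] v [-0.074  0.069]
top 0.181 15 u [-0.006  0.018] v [-0.073  0.07 ]
top 0.189 9 u [-0.003  0.015] v [-0.072  0.071]
top 0.197 5 u [-0.001  0.013] v [-0.071 -0.069]
top 0.205 15 u [-0.01   0.013] v [-0.071  0.067]
top 0.213 20 u [-0.009  0.014] v [-0.069  0.068]
top 0.221 72 u [-0.012  0.013] v [-0.068  0.066]
```

View pics/b.png

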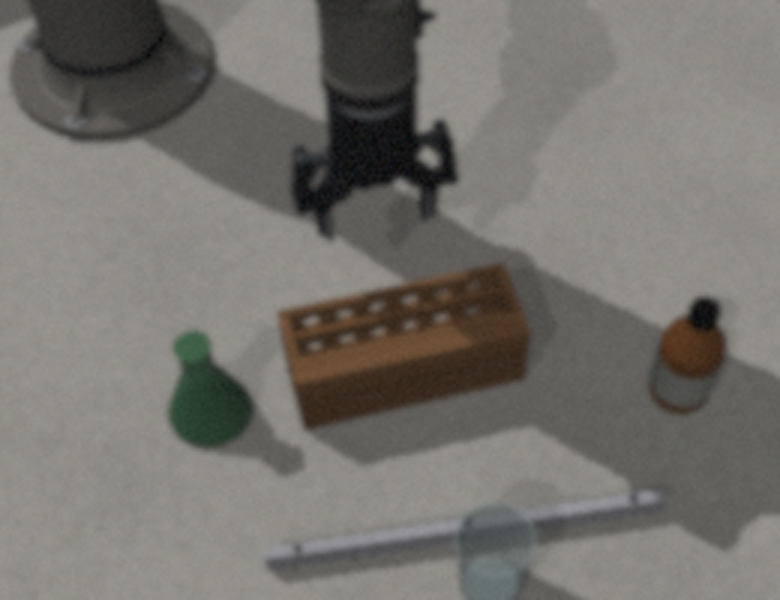

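Call:
carry_out:
  targets:
    - [0.42,0,0,-15,0]
    - [0.42,0,0,-30,0]
    - [0.42,5,0,-41,0]
    - [0.42,15,-3,-41,0]
    - [0.42,19,-5,-41,0]
    - [0.42,19,-5,-41,0]
  newtons: 60

```text
t: 3.05
eef_pos: [0.4828, 0.0923, 0.0911]
ee_rot: [0.437, 3.11, 0.002]
ft_force: [-0.5, 0.5, 0.4]
finger_gap: 0.0495
```

Run:
```python
from h import *
p,d=look('scene'); P=cloud('scene',d)
s=readout.observe(); e=s['eef_pos']; print(s['t'],e,s['ee_rot'],s['finger_gap'],s['ft_force'])
u=np.array([.961,-.276]);v=np.array([.276,.961])
for z in np.arange(.05,.15,.006):
    X=pts(P,z,z+.006,(e[0]-.05,e[0]+.1),(e[1]-.08,e[1]+.08))[:,:2]-e[:2]; X=X[X@u<.02]
    if len(X)>0: print(round(z,3),len(X),'u',np.round([(X@u).min(),(X@u).max()],3),'v',np.round([(X@v).min(),(X@v).max()],3))
```

```text
3.1 [0.48234987 0.09251193 0.09104207] [4.36231881e-01 3.11026074e+00 1.55912065e-03] 0.04974037127620791 [-0.07613547 -0.26947821  0.00766537]
0.062 1 u [-0.007 -0.007] v [0.027 0.027]
0.068 6 u [-0.006  0.008] v [-0.032  0.027]
0.074 12 u [-0.003  0.013] v [-0.035  0.038]
0.08 14 u [0.005 0.013] v [-0.035  0.038]
0.086 17 u [-0.002  0.014] v [-0.037  0.038]
0.092 17 u [-0.003  0.014] v [-0.037  0.038]
0.098 16 u [-0.002  0.012] v [-0.037  0.038]
0.104 11 u [-0.002  0.013] v [-0.037  0.034]
0.11 19 u [0.005 0.015] v [-0.045  0.054]
0.116 51 u [-0.01   0.018] v [-0.054  0.057]
0.122 60 u [-0.011  0.015] v [-0.054  0.059]
0.128 33 u [-0.011  0.017] v [-0.056  0.059]
0.134 46 u [-0.012  0.02 ] v [-0.058  0.062]
0.14 50 u [-0.006  0.019] v [-0.06   0.062]
0.146 43 u [0.007 0.019] v [-0.06   0.065]
```

Call:
carry_out:
  targets:
    - [0.42,5,-1.4,0,0]
    - [0.42,10,-2.8,0,0]
    - [0.42,14,-4,0,0]
    - [0.42,18,-5,1,0]
    - [0.42,22,-6,2,0]
    - [0.42,26,-7.4,4,0]
    - [0.42,30,-8.6,6,0]
    - [0.42,34,-9.8,8,0]

```text
t: 4.1
eef_pos: [0.5166, 0.0827, 0.0993]
ee_rot: [0.436, 3.11, 0.002]
ft_force: [-2.9, 1.6, 2.0]
finger_gap: 0.0498
```

Run:
```python
from h import *
p,d=look('scene'); P=cloud('scene',d)
cv2.imwrite('pics/c.png',cv2.resize(p[100:250,200:420,::-1],(704,480),interpolation=cv2.INTER_CUBIC))
s=readout.observe(); e=s['eef_pos']; print(s['t'],e,s['ee_rot'],s['finger_gap'],s['ft_force'])
```

```text
4.15 [0.51733435 0.08249023 0.09956332] [4.36595556e-01 3.10920293e+00 1.93906283e-03] 0.049489508459343155 [-3.33892266  0.85568235  3.58853929]
```

View pics/c.png

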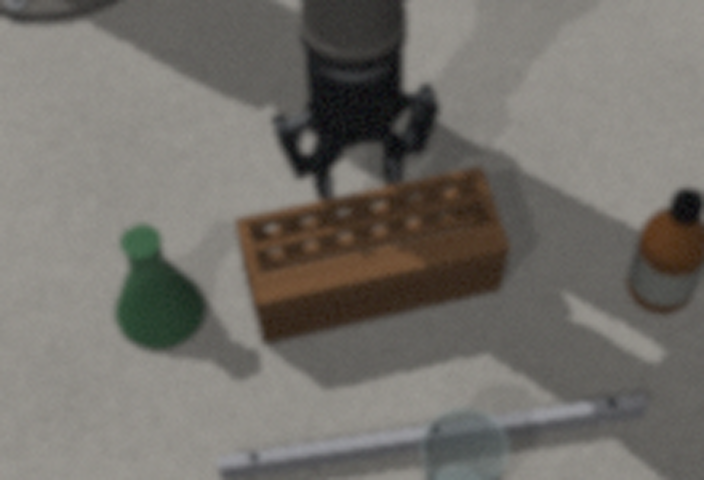

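Call:
carry_out:
  targets:
    - [0.42,4,-1.2,2,0]
    - [0.42,8,-2.3,4,0]
    - [0.42,12,-3.5,6,0]
    - [0.42,16,-4.6,8,0]
    - [0.42,20,-5.8,9,0]

```text
t: 4.78
eef_pos: [0.5373, 0.0769, 0.109]
ee_rot: [0.436, 3.11, 0.002]
ft_force: [-7.3, 2.2, 9.3]
finger_gap: 0.0493
```

```bash
cat > m.py <<'E'
from h import *
import sys
p,d=look('scene'); P=cloud('scene',d)
if len(sys.argv)>1: cv2.imwrite('pics/'+sys.argv[1],cv2.resize(p[100:250,200:420,::-1],(704,480),interpolation=cv2.INTER_CUBIC))
s=readout.observe(); e=s['eef_pos']; print(s['t'],e.round(4),s['finger_gap'],s['ft_force'].round(2))
r=viewer.regions_of('rack','scene')[0]; X=P[r['pixels']&(P[...,2]>.003)]
u=np.array([.961,-.276]);U=X[:,:2]@u
print('top z',np.percentile(X[:,2],[50,90,97]),'u',np.percentile(U,[3,97]))
for z in np.arange(.004,.12,.012):
    k=(X[:,2]>z)&(X[:,2]<z+.012)
    if k.sum()>8: print(round(z,3),k.sum(),np.percentile(U[k],[5,50,95]).round(3))
print(rect(X))
E
python3 m.py d.png
```

```text
4.825 [0.5382 0.0767 0.1092] 0.04951489966080567 [-3.47  0.37  5.44]
top z [0.0771113  0.09211862 0.09726481] u [0.50330519 0.58912344]
0.004 104 [0.572 0.574 0.575]
0.016 254 [0.496 0.52  0.578]
0.028 124 [0.53  0.58  0.581]
0.04 195 [0.503 0.581 0.584]
0.052 396 [0.505 0.528 0.587]
0.064 316 [0.504 0.512 0.589]
0.076 1026 [0.513 0.573 0.589]
0.088 487 [0.509 0.515 0.54 ]
(array([580.2,  64.5]), array([220.6, 104. ]), np.float32(74.29), [[500.0, -28.0], [600.0, -56.0], [660.0, 157.0], [560.0, 185.0]])
```

Call:
carry_out:
  targets:
    - [0.42,1,-0.3,3,0]
    - [0.42,5,-1.4,6,0]
    - [0.42,9,-2.6,8.5,0]
    - [0.42,13,-3.7,11,0]
    - [0.42,17,-4.9,13,0]

```text
t: 5.5
eef_pos: [0.5556, 0.0716, 0.1223]
ee_rot: [0.437, 3.108, 0.003]
ft_force: [-0.2, 0.9, -1.1]
finger_gap: 0.0496
```

```bash
python3 m.py e.png
```

```text
5.55 [0.5563 0.0714 0.1226] 0.049819832164861105 [ 0.58  0.16 -0.84]
top z [0.0774763  0.10348075 0.10730688] u [0.50719068 0.60310647]
0.004 31 [0.569 0.576 0.579]
0.016 67 [0.525 0.58  0.584]
0.028 178 [0.503 0.526 0.589]
0.04 133 [0.503 0.51  0.594]
0.052 245 [0.513 0.54  0.599]
0.064 367 [0.518 0.599 0.604]
0.076 714 [0.523 0.586 0.599]
0.088 300 [0.53  0.554 0.565]
0.1 271 [0.528 0.532 0.539]
(array([584.8,  62.9]), array([220. , 123.6]), np.float32(73.56), [[494.0, -25.0], [613.0, -60.0], [675.0, 151.0], [557.0, 186.0]])
```

Call:
carry_out:
  targets:
    - [0.42,4,-1.2,2.5,0]
    - [0.42,8,-2.3,4.5,0]
    - [0.42,12,-3.5,6,0]
    - [0.42,16,-4.6,7,0]
    - [0.42,19,-5.5,7.5,0]
    - [0.42,22,-6.3,8,0]

```text
t: 6.35
eef_pos: [0.578, 0.0651, 0.1304]
ee_rot: [0.437, 3.107, 0.003]
ft_force: [0.1, 0.4, 0.9]
finger_gap: 0.0494
```

```bash
python3 m.py f.png
```

```text
6.4 [0.5785 0.065  0.1305] 0.049761938361044825 [ 0.41 -0.64 -0.05]
top z [0.06970452 0.11011205 0.11412041] u [0.52875098 0.63260021]
0.028 120 [0.568 0.573 0.578]
0.04 334 [0.578 0.59  0.635]
0.052 654 [0.596 0.625 0.632]
0.064 732 [0.524 0.576 0.624]
0.076 213 [0.532 0.545 0.612]
0.088 517 [0.55  0.566 0.603]
0.1 280 [0.565 0.58  0.592]
0.112 207 [0.58  0.585 0.589]
(array([595.6,  59.4]), array([220.8, 162.5]), np.float32(74.89), [[488.0, -26.0], [645.0, -68.0], [703.0, 145.0], [546.0, 187.0]])
```

Call:
carry_out:
  targets:
    - [0.42,0,0,0,0]
    - [0.42,-3,1,3,0]
    - [0.42,-8,2,5,0]
    - [0.42,-8,2,5,0]

```text
t: 6.95
eef_pos: [0.5698, 0.0674, 0.1357]
ee_rot: [0.437, 3.107, 0.003]
ft_force: [0.0, -0.3, 0.9]
finger_gap: 0.0498
```

```bash
python3 m.py g.png
python3 - <<'E'
from h import *
R=np.radians
for n in('top','scene'):
    p,d=look(n);P=cloud(n,d)
    print(n,rect(pts(P,.075,.095,(.5,.75),(-.1,.23))))
    X=pts(P,.015,.033,(.64,.82),(-.2,.24)); 
    vx,vy,x0,y0=cv2.fitLine((X[:,:2]*1000).astype(np.float32),cv2.DIST_HUBER,0,.1,.01).ravel(); print('rail',np.degrees(np.arctan2(vy,vx))%180,x0,y0)
E
```

```text
7.0 [0.57   0.0673 0.1357] 0.049214059484504254 [-0.02  0.02  0.11]
top z [0.0827286  0.08620263 0.08732079] u [0.575862   0.65263508]
0.004 143 [0.65  0.652 0.653]
0.016 432 [0.605 0.647 0.653]
0.028 257 [0.603 0.641 0.652]
0.04 40 [0.579 0.649 0.653]
0.052 409 [0.576 0.645 0.651]
0.064 25 [0.602 0.651 0.653]
0.076 1962 [0.577 0.616 0.652]
0.088 35 [0.577 0.61  0.648]
(array([650.3,  44.2]), array([220. ,  83.7]), np.float32(73.75), [[579.0, -50.0], [660.0, -73.0], [721.0, 138.0], [641.0, 161.0]])
top (array([648.1,  -2. ]), array([309.2, 163.5]), np.float32(61.4), [[502.0, -99.0], [646.0, -177.0], [794.0, 95.0], [650.0, 173.0]])
rail 68.20207 728.2703 29.376364
scene (array([ 6.476e+02, -5.000e-01]), array([311.9, 167.5]), np.float32(61.2), [[499.0, -97.0], [646.0, -178.0], [796.0, 96.0], [649.0, 176.0]])
rail 68.0594 724.9868 30.516634
```

View pics/g.png

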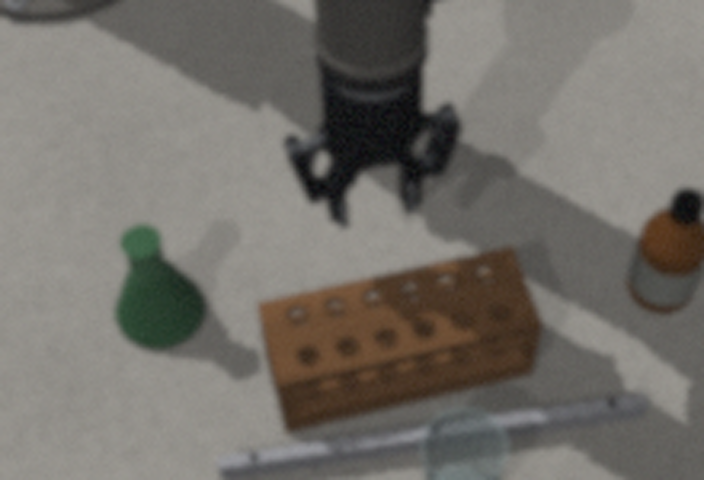

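Call:
carry_out:
  targets:
    - [1,1,2,-20,-1.5]
    - [1,2,4,-40,-3]
    - [1,2,5.6,-60,-4.5]
    - [1,2.2,5.6,-78,-5.7]
    - [1,2.2,5.6,-90,-5.7]
    - [1,2.2,5.6,-90,-5.7]
    - [1,11.5,2,-90,-5.7]
    - [1,20.8,-2,-90,-5.7]
    - [1,20.8,-2,-90,-5.7]

```text
t: 8.28
eef_pos: [0.5926, 0.0643, 0.0461]
ee_rot: [0.593, 3.079, 0.003]
ft_force: [-0.1, 0.0, 0.7]
finger_gap: -0.0003
```

Run:
```python
from h import *
n=np.array([.9285,-.3714]);t=np.array([.3714,.9285])
s=readout.observe(); e=s['eef_pos']; print(s['t'],e,s['ee_rot'],s['finger_gap'],s['ft_force'].round(2))
p,d=look('scene');P=cloud('scene',d)
for z in np.arange(.01,.15,.008):
    X=pts(P,z,z+.008,(e[0]-.06,e[0]+.1),(e[1]-.08,e[1]+.08))[:,:2]-e[:2]; X=X[(X@n<.024)]
    if len(X)>0: print(round(z,3),len(X),'n',np.round([(X@n).min(),(X@n).max()],3),'t',np.round([(X@t).min(),(X@t).max()],3))
```

```text
8.275 [0.59264803 0.06434052 0.04613058] [5.92846198e-01 3.07868251e+00 2.97699834e-03] -0.0003381025482402704 [-0.07  0.    0.71]
0.034 2 n [0.007 0.007] t [-0.01  -0.007]
0.05 25 n [-0.009  0.023] t [0.002 0.092]
0.058 17 n [-0.005  0.024] t [-0.017  0.092]
0.066 25 n [-0.01   0.013] t [-0.032  0.035]
0.074 83 n [-0.009  0.024] t [-0.037  0.086]
0.082 136 n [-0.007  0.024] t [-0.04   0.094]
0.09 71 n [-0.01   0.019] t [-0.05   0.052]
0.098 57 n [0.003 0.018] t [-0.055  0.057]
0.106 106 n [-0.013  0.019] t [-0.06   0.062]
0.114 87 n [-0.011  0.02 ] t [-0.057  0.061]
0.122 54 n [-0.006  0.021] t [-0.048  0.048]
0.13 30 n [-0.008  0.013] t [-0.041  0.043]
0.138 11 n [-0.004  0.012] t [-0.038  0.038]
0.146 6 n [0.002 0.02 ] t [-0.036  0.037]
```

Call:
carry_out:
  targets:
    - [1,3.7,-1.5,0,0]
    - [1,7.4,-3,0,0]
    - [1,11.1,-4.5,0,0]
    - [1,14.9,-5.9,0,0]
    - [1,18.6,-7.4,0,0]
    - [1,22.3,-8.9,0,0]

```text
t: 9.07
eef_pos: [0.6143, 0.0557, 0.0458]
ee_rot: [0.592, 3.08, 0.003]
ft_force: [-3.5, 1.5, 2.0]
finger_gap: -0.0
```

```bash
cat > r.py <<'E'
from h import *
import sys
n=np.array([.9285,-.3714]);t=np.array([.3714,.9285]);o=np.array([725,31.5])
s=readout.observe(); e=s['eef_pos']; print(round(s['t'],2),e.round(4),s['ft_force'].round(2),'tcp n',((e[:2]*1000-o)@n).round(1))
for c in ('scene','top'):
    p,d=look(c);P=cloud(c,d)
    if len(sys.argv)>1 and c=='scene': cv2.imwrite('pics/'+sys.argv[1],cv2.resize(p[100:250,200:420,::-1],(704,480),interpolation=cv2.INTER_CUBIC))
    r=viewer.regions_of('rack',c)
    X=P[r[0]['pixels']]; X=X[(X[:,2]>.076)&(X[:,2]<.095)]; N=(X[:,:2]*1000-o)@n;T=(X[:,:2]*1000-o)@t
    fr=[];
    for a in np.arange(T.min()+8,T.max()-8,8):
        k=abs(T-a)<4
        if k.sum()>3: fr.append((a,N[k].max()))
    fr=np.array(fr); q=np.polyfit(fr[:,0],fr[:,1],1); mid=(T.min()+T.max())/2
    print(c,r[0]['p'],'z',np.percentile(X[:,2],[10,50,90]).round(4),'T',T.min().round(1),T.max().round(1),'front n at mid',np.polyval(q,mid).round(1),'slope',q[0].round(4),rect(X)[:3])
    b=viewer.regions_of('rail',c)
    Y=P[b[0]['pixels']]; Y=Y[(Y[:,2]>.02)&(Y[:,2]<.031)&(Y[:,0]>.6)]; N=(Y[:,:2]*1000-o)@n;T=(Y[:,:2]*1000-o)@t
    g=np.array([(a,np.sort(N[abs(T-a)<6])[:3].mean()) for a in range(-160,161,12) if (abs(T-a)<6).sum()>4])
    if len(g)>4: print('  rail near edge at 0, slope',np.polyfit(g[:,0],g[:,1],1)[::-1].round(4),T.min().round(),T.max().round())
E
python3 r.py
```

```text
9.07 [0.6143 0.0557 0.0458] [-3.47  1.52  1.98] tcp n -111.7
scene 0.58 z [0.0816 0.0846 0.0866] T -126.7 93.1 front n at mid -13.6 slope -0.0793 (array([665.8,  36.6]), array([219.4,  88.6]), np.float32(73.23))
  rail near edge at 0, slope [ 0.6208 -0.0011] -179.0 178.0
top 0.94 z [0.0832 0.0861 0.0889] T -129.8 93.7 front n at mid -13.4 slope -0.0683 (array([669.5,  34.5]), array([219.6,  80.4]), np.float32(72.46))
  rail near edge at 0, slope [ 1.4052 -0.0042] -180.0 178.0
```

Call:
carry_out:
  targets:
    - [1,3.3,-1.3,0,0]
    - [1,6.5,-2.6,0,0]
    - [1,9.3,-3.7,0,0]
    - [1,12,-4.8,0,0]
    - [1,14,-5.6,0,0]
    - [1,15,-6,0,0]

```text
t: 10.12
eef_pos: [0.6286, 0.0505, 0.046]
ee_rot: [0.592, 3.082, 0.004]
ft_force: [-9.3, 5.7, 8.4]
finger_gap: 0.0002
```

```bash
python3 r.py i.png
```

```text
10.12 [0.6286 0.0505 0.046 ] [-9.33  5.7   8.43] tcp n -96.5
scene 0.6 z [0.0818 0.0846 0.0867] T -126.7 93.2 front n at mid 2.1 slope 0.0238 (array([689.9,  27. ]), array([224.2, 112.5]), np.float32(62.8))
  rail near edge at 0, slope [ 0.9758 -0.001 ] -177.0 181.0
top 0.83 z [0.0833 0.0862 0.0892] T -127.6 91.9 front n at mid -0.4 slope -0.0037 (array([681.9,  29.5]), array([219.5,  80.6]), np.float32(68.26))
  rail near edge at 0, slope [1.0773e+00 1.0000e-03] -178.0 177.0
```

Call:
carry_out:
  targets:
    - [1,1.5,-0.6,0,0]
    - [1,2.8,-1.1,0,0]
    - [1,2.8,-1.1,0,0]
    - [1,2.8,-1.1,0,0]

```text
t: 10.92
eef_pos: [0.6285, 0.0505, 0.046]
ee_rot: [-0.591, -3.083, -0.004]
ft_force: [-14.2, 4.8, 11.3]
finger_gap: -0.0003
```

```bash
python3 r.py j.png
```

```text
10.93 [0.6285 0.0505 0.046 ] [-14.17   4.76  11.31] tcp n -96.6
scene 0.81 z [0.0818 0.0846 0.0866] T -126.8 93.5 front n at mid 0.1 slope -0.0013 (array([681.4,  31. ]), array([220.4,  82.6]), np.float32(68.12))
  rail near edge at 0, slope [ 9.098e-01 -1.000e-04] -177.0 178.0
top 0.58 z [0.0834 0.0862 0.089 ] T -127.1 91.8 front n at mid -0.4 slope 0.0059 (array([681.7,  29.8]), array([218.9,  80.3]), np.float32(68.26))
  rail near edge at 0, slope [ 1.0783 -0.0019] -179.0 178.0
```

View pics/j.png

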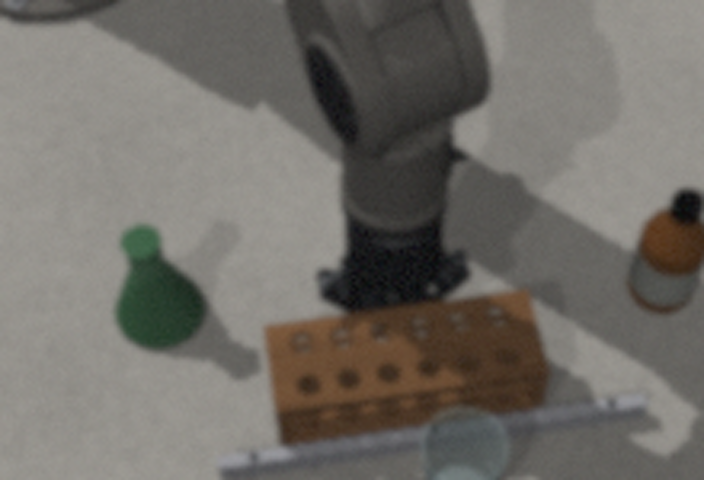

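Call:
carry_out:
  targets:
    - [1,-2,0.8,0,0]
    - [1,-5,2,0,0]
    - [1,-12,5,0,0]
    - [1,-30,12,0,0]
    - [1,-45,18,20,0]
    - [1,-50,20,60,0]
    - [1,-50,20,100,0]
    - [1,-50,20,100,0]

```text
t: 12.22
eef_pos: [0.5806, 0.0707, 0.1493]
ee_rot: [0.591, 3.081, 0.008]
ft_force: [0.2, 0.0, -0.1]
finger_gap: -0.0002
```

```bash
python3 r.py k.png
python3 - <<'E'
from h import *
for c in ('scene','top'):
    p,d=look(c);P=cloud(c,d)
    for t in ('beaker','bottle','flask'):
        q=viewer.regions_of(t,c)[0];X=P[q['pixels']];X=X[~np.isnan(X[:,0])];print(c,t,np.percentile(X,[3,50,97],axis=0).round(3).tolist())
    for t in ('rack_toe','rack_heel','rail'):
        r=viewer.tip_of(t,c); print(t,[(q['xy'],q['p']) for q in r[:1]])
E
```

```text
12.22 [0.5806 0.0707 0.1493] [ 0.24  0.02 -0.09] tcp n -148.6
scene 0.67 z [0.0818 0.0846 0.0867] T -126.8 92.8 front n at mid 5.2 slope 0.0272 (array([695.8,  24.8]), array([219.7, 114.1]), np.float32(68.13))
  rail near edge at 0, slope [ 1.0838 -0.0034] -179.0 181.0
top 0.71 z [0.0833 0.0863 0.0891] T -128.1 91.8 front n at mid -0.7 slope -0.0025 (array([681.5,  29.3]), array([219.9,  80.4]), np.float32(68.25))
  rail near edge at 0, slope [1.2676 0.0032] -176.0 175.0
scene beaker [[0.751, -0.008, 0.003], [0.774, 0.028, 0.053], [0.812, 0.052, 0.09]]
scene bottle [[0.685, 0.258, 0.005], [0.715, 0.274, 0.079], [0.733, 0.304, 0.13]]
scene flask [[0.481, -0.143, 0.006], [0.509, -0.113, 0.045], [0.531, -0.079, 0.111]]
rack_toe [([328.6, 236.9], 0.57)]
rack_heel []
rail [([333.0, 241.0], 0.55)]
top beaker [[0.75, -0.008, 0.002], [0.792, 0.021, 0.034], [0.811, 0.051, 0.093]]
top bottle [[0.676, 0.257, 0.038], [0.698, 0.276, 0.094], [0.726, 0.305, 0.134]]
top flask [[0.461, -0.144, 0.008], [0.496, -0.104, 0.041], [0.53, -0.075, 0.114]]
rack_toe [([320.8, 179.0], 0.66)]
rack_heel [([309.1, 201.5], 0.69)]
rail [([312.6, 175.5], 0.51)]
```

View pics/k.png

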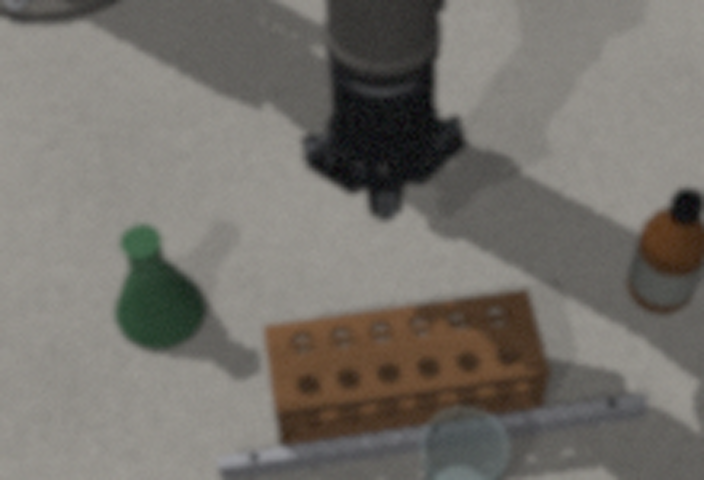

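```bash
python3 -c "
from station import arm
print(arm.hand_in())"
```

```text
the job is handed in; nothing more can be done
None
```

The rack is back up on its base and flush against the rail, and I handed the job in at about 12 s of the 48 s allowed. I pushed it over its rear edge with the half-closed fingers. Then I shut the fingers, pushed it along the bench until it stalled at about 15 N sideways, backed off and rose clear.

The last checks, after backing off:

| Check | Result |
|---|---|
| Gap to the rail face | about 2 mm (limit 6 mm) |
| Parallel to the rail | within about 0.01 rad |
| Rack middle along the rail | about 17 mm off the rail's middle (limit 75 mm) |
| Upright | top level at about 85 mm |
| Glassware | readings within 3 mm of the start, apart from the bottle's lowest point, which varied where its outline did |
| Force on the tool | about zero |

- **One reading disagreed:** the final edge fit from the scene camera put the front edge 5 mm past its expected place, with a slope of 0.027. The fitted box was 114 mm deep for an 80 mm rack, so I put it down to stray beaker or rail points. The top camera and the picture both showed the rack flush.
- **Push height:** the gripper's knuckles may have touched the top board during the slide, as contact came about 5 mm earlier than the fingertips alone would explain. The rack did not visibly lean.

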